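Pack the pH calibration caddy

TASK

Pack the calibration set into the grey caddy: stand the bottles with the red, green and blue caps each in the compartment whose pad has the colour of its cap, and the smaller beaker in the compartment with the cork pad. All four must stand upright and flat on their pads inside their compartments. The white bottle with the yellow cap and the larger beaker do not belong to the set: leave them standing where they are.

Things in the scene. Friction and masses are not known exactly. Their poses are not given: they have to be found in the camera images.
- bottle_red: Closed small white plastic bottle with a ribbed red screw cap and a red label band, upright, loose, about 0.1 kg. 45 mm diameter straight round body up to about 58 mm above its underside, then a shoulder and a 32 mm cap up to 88 mm. Origin: centre of the underside; z up along its axis. To be gathered.
- bottle_green: Closed small white plastic bottle with a ribbed green screw cap and a green label band, upright, loose, about 0.1 kg. 45 mm diameter straight round body up to about 58 mm above its underside, then a shoulder and a 32 mm cap up to 88 mm. Origin: centre of the underside; z up along its axis. To be gathered.
- bottle_blue: Closed small white plastic bottle with a ribbed blue screw cap and a blue label band, upright, loose, about 0.1 kg. 45 mm diameter straight round body up to about 58 mm above its underside, then a shoulder and a 32 mm cap up to 88 mm. Origin: centre of the underside; z up along its axis. To be gathered.
- beaker_small: Empty clear glass beaker, the smaller of the two, upright, loose, about 0.05 kg: 54 mm (x) by 60 mm (y, with the spout) at the rim, about 50 mm across the straight wall below it, 71 mm high; rim lip in the top 7 mm. Origin: centre of the underside; z up, spout along +y. It starts with its x within 25 degrees of world x. To be gathered.
- bottle_yellow: Look-alike, not part of the set: closed small white bottle with a yellow cap and yellow label, 45 mm diameter, 88 mm high, loose. Origin: centre of the underside. To be left where it stands. Obstacle nearby: a fixed steel water bath, 310 mm high, stands at the back right, beyond about x = 0.63 m for y from -0.15 to -0.5 m; keep the arm and load clear of it.
- beaker_large: Look-alike, not part of the set: empty clear glass beaker, the larger of the two, 73 x 79 mm at the rim, 95 mm high, loose. Origin: centre of the underside. To be left where it stands.
- pad_red: Square red pad, 66x66x4 mm, fixed on the floor of one compartment of the grey caddy: the place of the bottle with the red cap. Origin: centre of its underside, 4 mm above the worktop; top 4 mm higher. Axes as the caddy's: y along the row of compartments, x across, z up. The pads swap compartments between starts.
- pad_green: Square green pad, 66x66x4 mm, fixed on the floor of one compartment of the grey caddy: the place of the bottle with the green cap. Origin: centre of its underside, 4 mm above the worktop; top 4 mm higher. Axes as the caddy's: y along the row of compartments, x across, z up. Caddy: fixed grey open tray, 82 (x) by 316 mm (y), walls 4 mm thick, tops 30 mm above the worktop.
- pad_blue: Square blue pad, 66x66x4 mm, fixed on the floor of one compartment of the grey caddy: the place of the bottle with the blue cap. Origin: centre of its underside, 4 mm above the worktop; top 4 mm higher. Axes as the caddy's: y along the row of compartments, x across, z up. Compartments: four in a row, each 74x74 mm inside, 78 mm apart centre to centre.
- pad_cork: Square light brown cork pad, 66x66x4 mm, fixed on the floor of one compartment of the grey caddy: the place of the small beaker. Origin: centre of its underside, 4 mm above the worktop; top 4 mm higher. Axes as the caddy's: y along the row of compartments, x across, z up. The caddy has a steel loop handle, 22 mm high, sticking out 19 mm at each short end.
There are look-alikes about, which are no part of the job. Of the things shaped like the pad_green, the green one is meant.

How it is judged:
At the end, for the whole second after the job is handed in: Each capped bottle (red, green, blue) and the small beaker stands at rest on its own pad: centre within 22 mm of the pad centre, underside within 5 mm of the pad top, tilt under 0.1 rad. The yellow-capped bottle and large beaker stand upright within 20 mm of their starts (horizontal distance between bottle_red and pad_red below 0.022 m and z of bottle_red in the frame of pad_red between 0 and 0.009 m and angle between each of bottle_red, bottle_green, bottle_blue, beaker_small, bottle_yellow, beaker_large's own z axis and vertical below 0.1 rad and linear speed of each of bottle_red, bottle_green, bottle_blue, beaker_small below 0.02 m/s and horizontal distance between bottle_green and pad_green below 0.022 m and z of bottle_green in the frame of pad_green between 0 and 0.009 m and horizontal distance between bottle_blue and pad_blue below 0.022 m and z of bottle_blue in the frame of pad_blue between 0 and 0.009 m and horizontal distance between beaker_small and pad_cork below 0.022 m and z of beaker_small in the frame of pad_cork between 0 and 0.009 m and distance of each of bottle_yellow, beaker_large from where it was at the start of the episode below 0.02 m); the robot touches nothing.
It fails at once if the yellow-capped bottle is moved by more than 20 mm (distance of bottle_yellow from where it was at the start of the episode above 0.02 m).
It fails at once if the large beaker is moved by more than 20 mm (distance of beaker_large from where it was at the start of the episode above 0.02 m).
It also fails if it takes over 120 s, if anything falls off the work surface, if the arm or the gripper's body presses on something with over 40 N, if the wrist force passes 120 N, or if a joint passes its speed limit or range.

ROBOT

A 7-joint arm with a two-finger parallel gripper is mounted at the origin on a cart in front of the work surface, level with it; the furniture and walls round the work are solid. World frame = base frame: x ahead of the robot, y to its left, z up, the work surface at z = 0. Lengths are in m, angles in rad, forces in N, time in s.
With the tool pointing down it reaches from about 0.4 to 0.875 m from the base axis. Payload 4.4 kg.
Tool frame: the origin (TCP) lies at the very end of the fingers, on their centre line; the grasp point (between the pads) lies arm.tcp_to_grasp behind it (arm.tcp_to_grasp is the distance from the TCP to the grasp point, in m); z points along the fingers, y is the line along which they close (so a half turn about z gives the same grasp; the last joint's range is limited). The gripper opens to 85 mm and grips with 20 to 120 N. Pads are 22 mm wide; open, the fingers measure 114 mm over their backs; the gripper's body (76 mm by 85 mm) begins 54 mm behind the grasp point. The pads swing forward as they close: fully open they stand 13 mm farther back than shut.
Start: joints at [-1.179, 0.628, 0.038, 1.517, -0.027, 0.996, -0.02], TCP at [0.287, 0.583, 0.231] pointing down, gripper open.
Joint ranges: [-3.06, 3.06], [-0.37, 2.12], [-1.25, 1.32], [0.18, 2.47], [-1.1, 4.24], [0.23, 1.98], [-2.94, 2.94]. Speed limits (rad/s): [2.57, 2.57, 3.14, 3.14, 3.14, 3.14, 3.14].

INTERFACE

Orientations are given as a unit quaternion [x, y, z, w].
In Python, from cell import arm, optics, order gives the robot as it stands.
- The arm moves only by the tool play_rows, never from a script. Its argument "commands" is a list of rows, each a list of 3 entries, a list of its own where there are three numbers: the shift along the tool's x, y, z scaled (see below), then the turn, a rotation vector about the tool's x, y, z scaled (see below), then the closure, from -1 (fully open) to 1 (shut). A call has 1 to 5 rows; each row shifts and turns the commanded pose from where the row before left it, along the tool's axes as they then stand; what a row does not reach is not made up. The controller multiplies each number of a shift by 0.025 m and each number of a turn by 5 degrees. A row lasts 1/10 s, in which the tool goes at most 50 mm and 8.59 degrees, less where a joint would pass 70% of its speed; a pose out of reach is approached as far as the arm can. A call with a number of a shift or a turn outside -1 to 1 is refused whole. A call with a gripper value outside its range is refused whole. The fingers move at their own pace and stop on an object; "newtons" is the grip in N (left out, the last holds). Time passes only in rows, so rows that do not move let the fingers close. It gives the time, the measured TCP pose, the force, the opening and the grip force at its end, in the units of the state.
- arm.get_obs(): the state, without advancing time (a new reading comes with each control period).
- optics.read_camera(name): name is "side" or "top" or "wrist"; returns a dict with "img" (384x512x3 uint8, red, green, blue), "range_z" (384x512 float32, m along the optical axis (not along the pixel's ray), 0 where there is no reading), "camera_matrix" (3x3 intrinsics, pixels), "view" (4x4, takes a point from world to camera coordinates). Camera axes: x right, y down, z forward; pixel columns grow to the right and rows downward; lengths in m; the calibration is good to about 2 mm. The wrist camera is an equidistant fisheye: a pixel r from the principal point sees the ray r / f radians off the axis. A picture is of the moment at which its call begins.
- order.sign_off(): hands the job in; it is judged then, once.
Trained networks look in a picture, given as the dict that the camera call returned (one of the last four; its "shot" number tells which), for a name from the list of things; names that differ only in an ending like _2 or _b are one class to them, and where a whole thing is asked for, a point or a joint stands for the part that bears it (a point fixed in the world has none). Each returns a list of dicts, best first, with "p" (0 to 1); they miss things now and then, are a little off and sometimes report something else, mostly with a low value. They report only what shows in the picture. A call takes as long as a camera call. They do not tell look-alikes from the thing itself.
- optics.masks_of(label, picture): "region" (384x512 bool, what is visible of it) and "bbox" ([centre column, centre row, width, height] as shares, 0 to 1, of the picture: columns of its width, rows of its height, round what is visible of it).
- optics.landmark_of(label, picture): "centre" ([row, column] as shares, 0 to 1, of the picture: columns of its width, rows of its height: a listed point, or the origin of a listed thing).
The state is a dict: "clock": time; "joints": joint angles; "dq": joint speeds; "effort": joint torques, N m; "tcp_pos": TCP position; "tcp_rot": TCP orientation; "force": force on the tool from outside, world axes, zero at the start; "moment": the same for the moment, N m; "width": opening from 0.0 (shut) to 1.0 (fully open); "finger_force": force on a finger pad.
Only numpy, scipy, OpenCV 4.12 (cv2) and the standard library are available. Lean on these libraries where they do the work, as an engineer would, in place of code of your own. Each camera call takes 0.05 s, during which the arm holds its last target. There are 200 camera calls.

## Working session

There is one attempt and no reset: what is moved stays moved. The work goes in short steps, Python scripts to look and compute and a tool call to move; the robot and the scene stay as the last step left them, time stands still between calls to the robot, and variables do not carry over. Pictures are saved under pics/ and viewed, at most 14 in all, crops included, and the job is handed in when it is done.

Besides the shell and the picture viewer there is one more tool, called after ">>>" as name(argument=value, ...) on one line, values as JSON. play_rows: Moves the arm, as the interface text tells. Shifts and turns lie within -1 to 1; 1 stands for 0.025 m of shift or 5 degrees of turn. Its arguments: {"type":"object","properties":{"commands":{"type":"array"},"newtons":{"type":"number"}},"required":["commands"]}

```bash
ls; mkdir -p pics; python3 - <<'E'
from cell import arm, optics, order
import cv2,numpy as np
print(arm.get_obs(), arm.tcp_to_grasp)
ims=[]
for n in ("top","side"):
    d=optics.read_camera(n); np.savez(f'pics/{n}0.npz',**{k:d[k] for k in('img','range_z','camera_matrix','view')})
    ims.append(d['img']); print(n,d['camera_matrix'],d['view'])
    cv2.imwrite(f'pics/{n}0.png',cv2.resize(d['img'][:,:,::-1],(800,600)))
E
```

```text
pics
{'clock': 0.0, 'joints': array([-1.17879978,  0.62933993,  0.03842343,  1.51836146, -0.02698998,
        0.99630042, -0.01999545]), 'dq': array([-1.01378271e-03, -1.13085758e-04,  4.76842068e-05,  4.63008957e-04,
        9.21035966e-04, -1.70883514e-04, -3.68646130e-04]), 'effort': array([-3.95568968e-04, -5.63413739e+01,  1.22616738e+00, -1.93442702e+01,
        1.10304466e-02,  1.07589603e-02,  1.28403877e-05]), 'tcp_pos': array([0.28697407, 0.58252698, 0.23039486]), 'tcp_rot': array([ 2.26892333e-01,  9.73919388e-01, -9.23612299e-04, -2.03844987e-04]), 'force': array([ 0.96229956, -0.20993279, -0.3436181 ]), 'moment': array([-0.02458471, -0.05377063, -0.05110202]), 'finger_force': 0.0, 'width': 1.000935254370665} 0.0187
top [[392.75009804   0.         253.61277665]
 [  0.         392.75009804 188.61737486]
 [  0.           0.           1.        ]] [[ 0.02107628 -0.99977527 -0.00228094 -0.0057113 ]
 [-0.99506513 -0.02075562 -0.09702883  0.4870283 ]
 [ 0.09695968  0.00431469 -0.99527896  1.28169084]
 [ 0.          0.          0.          1.        ]]
side [[486.51607333   0.         263.05268685]
 [  0.         486.51607333 192.96038116]
 [  0.           0.           1.        ]] [[ 0.79510854  0.60634111  0.01236366 -0.38327592]
 [ 0.52766531 -0.68160243 -0.50693929 -0.21840308]
 [-0.29895104  0.40959564 -0.86189309  1.60868741]
 [ 0.          0.          0.          1.        ]]
```

View pics/top0.png

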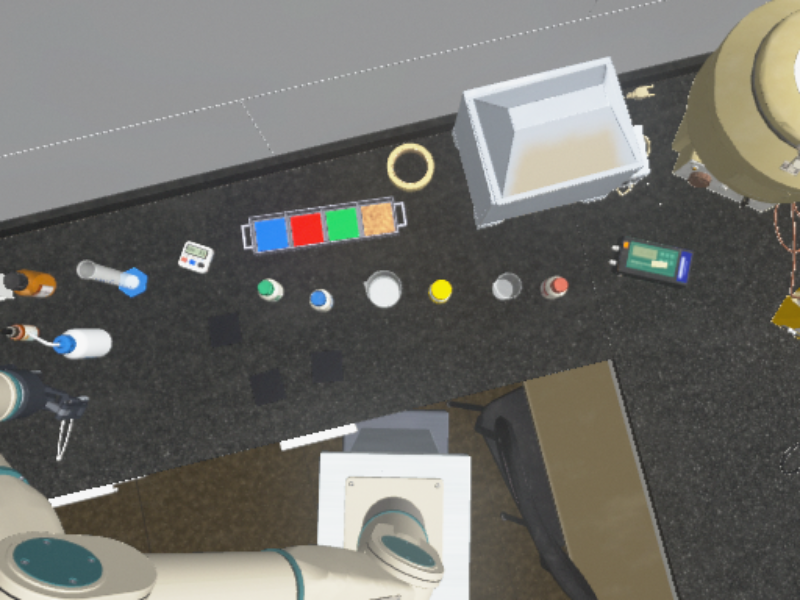

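View pics/side0.png

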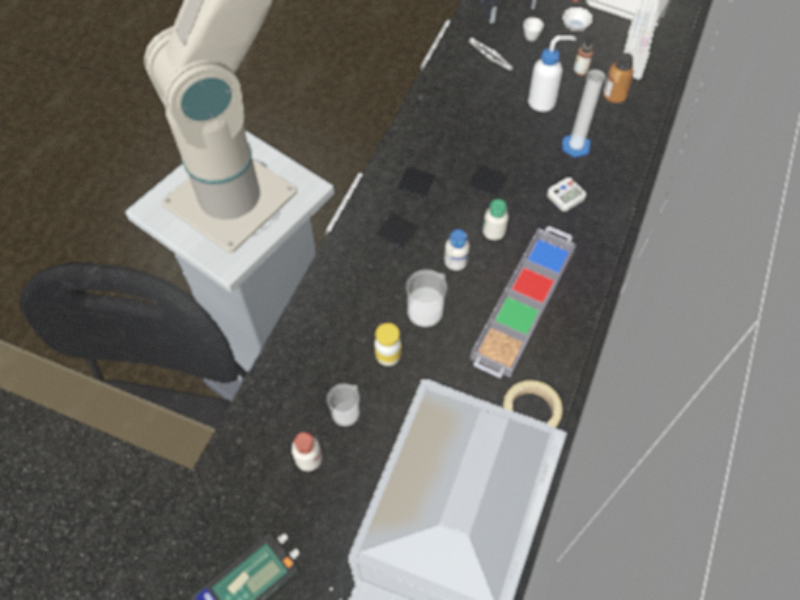

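The top view, at 800 px scale, shows these objects:
- Caps: green (268,288), blue (320,298), yellow (440,290) and red (555,287).
- Beakers: large (384,290) and small (507,287).
- Caddy pads, left to right: blue (270,234), red (307,229), green (342,224) and cork (378,219).

Possible mix-ups: the yellow bottle (440,290) for a set bottle, the large beaker (384,290) for the small one, and the red-capped small vial (20,332) for bottle_red.

```bash
cat > h.py <<'E'
import numpy as np,cv2
from cell import arm,optics
def plane(d,u,v,z):
    R=d['view'][:3,:3];t=d['view'][:3,3];c=-R.T@t
    r=R.T@np.linalg.inv(d['camera_matrix'])@np.array([u,v,1.]);return c+r*(z-c[2])/r[2]
def cloud(d):
    H,W=d['range_z'].shape;v,u=np.mgrid[:H,:W];K=d['camera_matrix'];Z=d['range_z']
    P=np.stack([(u-K[0,2])/K[0,0]*Z,(v-K[1,2])/K[1,1]*Z,Z],-1)
    return (P-d['view'][:3,3])@d['view'][:3,:3]
E
python3 - <<'E'
from h import *
for n in('top','side'):
    d=optics.read_camera(n);P=cloud(d)
    for l,z in [('bottle_red',0),('bottle_green',0),('bottle_blue',0),('bottle_yellow',0),('beaker_small',0),('beaker_large',0),('pad_red',.004),('pad_green',.004),('pad_blue',.004),('pad_cork',.004)]:
        ks=optics.landmark_of(l,d)[:3]; ms=optics.masks_of(l,d)[:3]
        for k in ks:
            r,c=k['centre'];print(n,l,'lm %.2f'%k['p'],np.round([c*512,r*384],1),plane(d,c*512,r*384,z).round(4))
        for m in ms:
            g=m['region'];Q=P[g&(d['range_z']>0)];
            if len(Q)==0: continue
            z9=np.percentile(Q[:,2],98);T=Q[Q[:,2]>z9-.006]
            print('   mask %.2f'%m['p'],g.sum(),np.round(np.array(m['bbox'])[:2]*[512,384],0),'ztop %.3f'%z9,'topmid',((T.max(0)+T.min(0))/2).round(4),T.mean(0).round(4),(np.ptp(T,0)).round(3))
E
```

```text
top bottle_red lm 0.45 [353.1 185.9] [ 0.5056 -0.3318  0.    ]
   mask 0.46 204 [356. 183.] ztop 0.090 topmid [ 0.5103 -0.3258  0.0892] [ 0.51   -0.3256  0.0874] [0.029 0.027 0.01 ]
   mask 0.50 177 [174. 185.] ztop 0.091 topmid [0.4914 0.2724 0.0891] [0.4913 0.272  0.0884] [0.029 0.027 0.007]
   mask 0.44 179 [281. 186.] ztop 0.093 topmid [ 0.4941 -0.0853  0.0899] [ 0.494  -0.0849  0.0892] [0.038 0.038 0.006]
top bottle_blue lm 0.67 [353.8 189.6] [ 0.4931 -0.3341  0.    ]
top bottle_blue lm 0.64 [204.6 196.2] [0.4602 0.1696 0.    ]
top bottle_blue lm 0.17 [240.3 141.7] [0.6498 0.0536 0.    ]
   mask 0.69 165 [208. 194.] ztop 0.091 topmid [0.4731 0.1643 0.088 ] [0.4725 0.1646 0.0877] [0.026 0.032 0.007]
top bottle_yellow lm 0.73 [278.8 183.3] [ 0.5093 -0.0803  0.    ]
   mask 0.60 256 [324. 183.] ztop 0.071 topmid [ 0.5072 -0.2215  0.0692] [ 0.5082 -0.2252  0.0686] [0.049 0.058 0.007]
   mask 0.45 194 [280. 185.] ztop 0.093 topmid [ 0.4941 -0.0853  0.0898] [ 0.4939 -0.0848  0.0892] [0.038 0.038 0.006]
top beaker_small lm 0.63 [321.2 183.1] [ 0.5129 -0.2238  0.    ]
top beaker_small l
[... 3135 characters left out ...]
25 0.1523 0.004 ]
   mask 0.85 335 [269. 118.] ztop 0.012 topmid [0.2887 0.2721 0.0104] [0.2861 0.2722 0.0085] [0.074 0.08  0.009]
   mask 0.82 326 [313. 118.] ztop 0.012 topmid [0.4075 0.3722 0.0111] [0.4071 0.3737 0.0085] [0.071 0.074 0.009]
   mask 0.63 356 [332. 203.] ztop 0.015 topmid [0.6386 0.1281 0.0129] [0.6383 0.1285 0.0113] [0.068 0.066 0.008]
side pad_blue lm 0.81 [350.1 165.6] [0.6147 0.2792 0.004 ]
   mask 0.79 314 [351. 166.] ztop 0.016 topmid [0.6136 0.2855 0.0131] [0.6142 0.284  0.0119] [0.072 0.065 0.007]
side pad_cork lm 0.95 [318.5 221.3] [0.6462 0.0543 0.004 ]
   mask 0.85 449 [320. 223.] ztop 0.033 topmid [0.6628 0.0134 0.0319] [0.6658 0.0137 0.0317] [0.052 0.01  0.01 ]
```

```bash
cat >> h.py <<'E'
def to(x,y,z):
    from scipy.spatial.transform import Rotation as R
    o=arm.get_obs();r=R.from_quat(o['tcp_rot'])
    t=r.as_matrix();print('tcp',o['tcp_pos'].round(4),'tooly ang',np.degrees(np.arctan2(t[1,1],t[0,1])).round(2),'tilt',np.degrees(np.arccos(-t[2,2])).round(2),'w',round(o['width'],3),'f',round(o['finger_force'],1),'F',o['force'].round(1),'t',o['clock'])
    print('units',(r.inv().apply(np.array([x,y,z])-o['tcp_pos'])/.025).round(2))
E
python3 - <<'E'
from h import *
for n in ('top','side'):
    d=dict(np.load(f'pics/{n}0.npz'));hsv=cv2.cvtColor(d['img'],cv2.COLOR_RGB2HSV);C=cloud(d)
    box=(C[...,0]>.55)&(C[...,0]<.71)&(C[...,1]>-.01)&(C[...,1]<.34)&(C[...,2]<.06)
    cs=[]
    for l,a,b in (('blue',100,125),('red',-8,8),('green',45,85),('cork',9,28)):
        h=hsv[...,0].astype(int);h=np.where(h>170,h-180,h)
        m=((h>=a)&(h<=b)&(hsv[...,1]>70)&(hsv[...,2]>80)&box).astype(np.uint8)
        if n=='side' and l=='cork': pass
        k,lab,st,ce=cv2.connectedComponentsWithStats(m);i=1+st[1:,4].argmax()
        (u,v),wh,an=cv2.minAreaRect(np.argwhere(lab==i)[:,::-1].astype(np.float32))
        p=plane(d,u,v,.008);cs.append(p[:2]);print(n,l,st[i,4],plane(d,*ce[i],.008).round(4),p.round(4))
    cs=np.array(cs);s=cs[0]-cs[3];print('row ang',np.degrees(np.arctan2(s[1],s[0])),np.linalg.norm(s),cs.mean(0))
    m=(C[...,2]>.02)&(C[...,2]<.045)&(C[...,0]>.55)&(C[...,0]<.72)&(C[...,1]>-.03)&(C[...,1]<.36)
    Q=C[m][:,:2].astype(np.float32);r=cv2.minAreaRect(Q);print('caddy walls',len(Q),r)
    for c,z in (((.506,-.2215),.071),):
        m=(C[...,2]>.062)&(C[...,2]<.08)&(np.hypot(C[...,0]-c[0],C[...,1]-c[1])<.045)
        Q=C[m];print('beaker',cv2.minEnclosingCircle(Q[:,:2].astype(np.float32)),cv2.minAreaRect(Q[:,:2].astype(np.float32)))
d=dict(np.load('pics/top0.npz'));cv2.imwrite('pics/crop1.png',cv2.resize(d['img'][110:215,140:380,::-1],None,fx=3.3,fy=3.3,interpolation=cv2.INTER_CUBIC))
to(.491,.2715,.16)
E
```

```text
top blue 385 [0.6156 0.2802 0.008 ] [0.6155 0.2804 0.008 ]
top red 382 [0.6285 0.2034 0.008 ] [0.6286 0.2035 0.008 ]
top green 378 [0.6417 0.1267 0.008 ] [0.6416 0.1268 0.008 ]
top cork 367 [0.6544 0.0497 0.008 ] [0.6544 0.0496 0.008 ]
row ang 99.56841505814828 0.23401895740668732 [0.63504822 0.16507336]
caddy walls 547 ((0.635085940361023, 0.16582082211971283), (0.08357411623001099, 0.3535824418067932), 9.637269020080566)
beaker ((0.5081272721290588, -0.22124288976192474), 0.029301801696419716) ((0.5074595212936401, -0.22452428936958313), (0.05183134600520134, 0.05357871577143669), 46.18645095825195)
side blue 338 [0.612  0.2846 0.008 ] [0.6118 0.2852 0.008 ]
side red 374 [0.6251 0.2073 0.008 ] [0.6244 0.2075 0.008 ]
side green 371 [0.638  0.1298 0.008 ] [0.6381 0.1299 0.008 ]
side cork 380 [0.6517 0.0526 0.008 ] [0.6513 0.0526 0.008 ]
row ang 99.61827558609663 0.23590658918982482 [0.63140901 0.16882575]
caddy walls 742 ((0.6350491642951965, 0.15411877632141113), (0.09658242762088776, 0.38286447525024414), 12.364503860473633)
beaker ((0.5064402222633362, -0.2219054102897644), 0.029537823051214218) ((0.5043143630027771, -0.22305503487586975), (0.051259152591228485, 0.054511189460754395), 41.93999099731445)
tcp [0.2872 0.5831 0.2313] tooly ang 63.77 tilt 0.0 w 1.001 f 0.0 F [-0.1 -0.5 -0.2] t 2.2
units [-12.82  -7.58   2.85]
```

View pics/crop1.png

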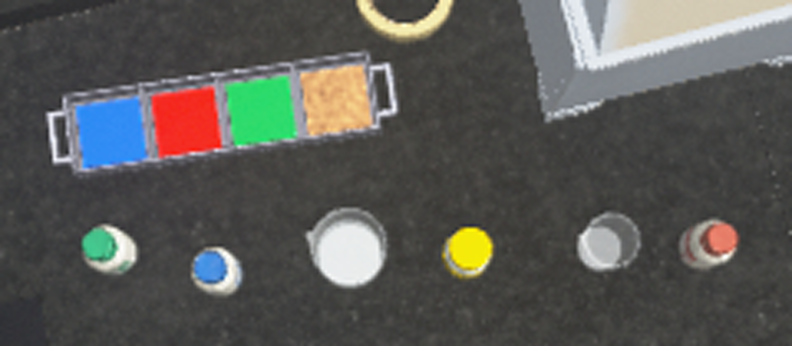

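The crop confirms the choice. Green cap (98,245), blue (210,268), small beaker (610,242) and red (718,240) are the set. The large beaker (348,245) and yellow cap (468,252) stay. The pads run blue, red, green, cork from left to right. First I'll rotate the tool to the caddy's yaw and approach the green bottle.

>>> play_rows(commands=[[[0,0,0],[0,0,1],-1],[[0,0,0],[0,0,1],-1],[[0,0,0],[0,0,1],-1],[[0,0,0],[0,0,1],-1],[[0,0,0],[0,0,1],-1]], newtons=30)

```text
clock: 2.7
tcp_pos: [0.2873, 0.5831, 0.2313]
tcp_rot: [0.434, 0.901, 0.0, -0.0]
force: [0.3, 0.1, -0.4]
width: 1.0
finger_force: 0.0
```

>>> play_rows(commands=[[[0,0,0],[0,0,1],-1],[[0,0,0],[0,0,1],-1],[[0,0,0],[0,0,1],-1],[[0,0,0],[0,0,1],-1],[[0,0,0],[0,0,1],-1]])

```text
clock: 3.2
tcp_pos: [0.2872, 0.5831, 0.2313]
tcp_rot: [0.619, 0.786, -0.0, -0.0]
force: [0.6, -0.7, 0.6]
width: 1.0
finger_force: 0.0
```

>>> play_rows(commands=[[[0,0,0],[0,0,0.83],-1],[[-1,0.4,0.2],[0,0,0],-1],[[-1,0.4,0.2],[0,0,0],-1],[[-1,0.4,0.2],[0,0,0],-1],[[-1,0.4,0.2],[0,0,0],-1]])

```text
clock: 3.7
tcp_pos: [0.3438, 0.4904, 0.2112]
tcp_rot: [0.645, 0.764, 0.0, -0.0]
force: [0.6, -0.2, -0.2]
width: 1.0
finger_force: 0.0
```

>>> play_rows(commands=[[[-1,0.4,0.2],[0,0,0],-1],[[-1,0.4,0.2],[0,0,0],-1],[[-1,0.4,0.2],[0,0,0],-1],[[-1,0.4,0.2],[0,0,0],-1],[[-1,0.4,0.2],[0,0,0],-1]])

```text
clock: 4.2
tcp_pos: [0.4141, 0.3755, 0.1863]
tcp_rot: [0.645, 0.764, 0.0, -0.0]
force: [-0.0, -0.3, 0.0]
width: 1.008
finger_force: 0.0
```

>>> play_rows(commands=[[[-1,0.5,0.2],[0,0,0],-1],[[-1,0.5,0.2],[0,0,0],-1],[[-1,0.5,0.2],[0,0,0],-1],[[-1,0.5,0.2],[0,0,0],-1],[[0,0,0],[0,0,0],-1]])

```text
clock: 4.7
tcp_pos: [0.4823, 0.2813, 0.1661]
tcp_rot: [0.648, 0.762, -0.001, 0.001]
force: [-0.4, -0.7, -0.0]
width: 1.002
finger_force: 0.0
```

```bash
python3 - <<'E'
from h import *
to(.491,.2715,.027);print(arm.get_obs()['joints'].round(2))
E
```

```text
tcp [0.4823 0.2813 0.1661] tooly ang 9.23 tilt 0.18 w 1.002 f 0.0 F [-0.4 -0.7 -0. ] t 4.7
units [-0.43  0.27  5.57]
[-0.75  0.59  0.26  1.85 -0.21  0.73 -0.21]
```

>>> play_rows(commands=[[[-0.5,0.3,0.6],[0,0,0],-1],[[0,0,1],[0,0,0],-1],[[0,0,1],[0,0,0],-1],[[0,0,1],[0,0,0],-1],[[0,0,1],[0,0,0],-1]])

```text
clock: 5.2
tcp_pos: [0.489, 0.2759, 0.0506]
tcp_rot: [0.645, 0.764, 0.0, -0.0]
force: [0.5, -0.7, 0.4]
width: 1.002
finger_force: 0.0
```

>>> play_rows(commands=[[[0,0,1],[0,0,0],-1],[[0,0,0],[0,0,0],-1],[[0,0,0],[0,0,0],1],[[0,0,0],[0,0,0],1],[[0,0,0],[0,0,0],1]])

```text
clock: 5.7
tcp_pos: [0.4898, 0.2756, 0.0277]
tcp_rot: [0.645, 0.764, 0.001, 0.0]
force: [-1.1, 0.7, 13.7]
width: 0.512
finger_force: 15.6
```

>>> play_rows(commands=[[[0,0,0],[0,0,0],1],[[0,0,0],[0,0,0],1],[[0,0,0],[0,0,0],1],[[0,0,0],[0,0,0],1],[[0,0,0],[0,0,0],1]])

```text
clock: 6.2
tcp_pos: [0.4898, 0.2756, 0.0279]
tcp_rot: [0.645, 0.764, 0.001, 0.0]
force: [-0.9, -0.2, 6.2]
width: 0.508
finger_force: 30.5
```

```bash
python3 - <<'E'
from h import *
to(.640,.128,.15)
E
```

```text
tcp [0.4898 0.2756 0.0279] tooly ang 9.63 tilt 0.14 w 0.508 f 30.5 F [-0.9 -0.2  6.2] t 6.2
units [-6.82  4.95 -4.88]
```

>>> play_rows(commands=[[[0,0,-1],[0,0,0],1],[[0,0,-1],[0,0,0],1],[[0,0,-1],[0,0,0],1],[[0,0,-1],[0,0,0],1],[[0,0,-1],[0,0,0],1]])

```text
clock: 6.7
tcp_pos: [0.489, 0.275, 0.153]
tcp_rot: [0.645, 0.764, 0.0, 0.0]
force: [1.0, 0.9, -0.7]
width: 0.51
finger_force: 31.1
```

>>> play_rows(commands=[[[-1,0.7,0],[0,0,0],1],[[-1,0.7,0],[0,0,0],1],[[-1,0.7,0],[0,0,0],1],[[-1,0.7,0],[0,0,0],1],[[-1,0.7,0],[0,0,0],1]])

```text
clock: 7.2
tcp_pos: [0.597, 0.1655, 0.1521]
tcp_rot: [0.645, 0.764, 0.0, 0.0]
force: [-0.2, 0.1, -1.1]
width: 0.508
finger_force: 31.1
```

>>> play_rows(commands=[[[-1,0.7,0],[0,0,0],1],[[-0.7,0.7,0],[0,0,0],1],[[0,0,0],[0,0,0],1],[[0,0,0],[0,0,0],1]])

```text
clock: 7.6
tcp_pos: [0.6377, 0.13, 0.1515]
tcp_rot: [0.646, 0.764, 0.0, -0.0]
force: [-0.7, -0.5, -1.4]
width: 0.509
finger_force: 31.1
```

```bash
python3 - <<'E'
from h import *
to(.640,.128,.037)
d=optics.read_camera('top');cv2.imwrite('pics/t1.png',cv2.resize(d['img'][100:230,110:310,::-1],(800,520)))
E
```

```text
tcp [0.6377 0.13   0.1515] tooly ang 9.55 tilt 0.02 w 0.509 f 31.1 F [-0.7 -0.5 -1.4] t 7.6
units [-0.1   0.08  4.58]
```

View pics/t1.png

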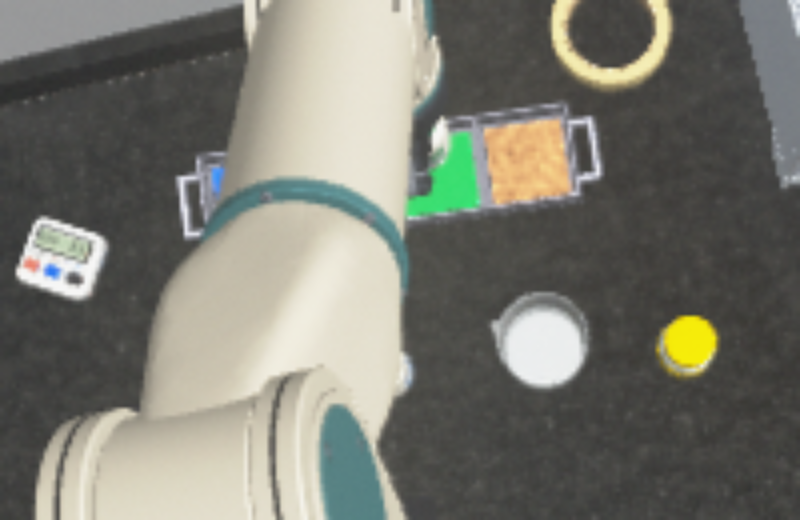

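Green is held above its pad, at (455,180) in the crop, with the arm hiding the bottle itself. Lowering it now.

>>> play_rows(commands=[[[0,0.1,1],[0,0,0],1],[[0,0,1],[0,0,0],1],[[0,0,1],[0,0,0],1],[[0,0,1],[0,0,0],1],[[0,0,0.4],[0,0,0],1]])

```text
clock: 8.15
tcp_pos: [0.6376, 0.1322, 0.0391]
tcp_rot: [0.645, 0.765, -0.001, -0.002]
force: [-0.2, 1.0, -0.3]
width: 0.512
finger_force: 31.1
```

>>> play_rows(commands=[[[0,0,0.2],[0,0,0],1],[[0,0,0],[0,0,0],1],[[0,0,0],[0,0,0],1]])

```text
clock: 8.45
tcp_pos: [0.641, 0.1313, 0.0375]
tcp_rot: [0.645, 0.764, 0.001, 0.001]
force: [0.6, 0.3, -0.5]
width: 0.51
finger_force: 31.1
```

```bash
python3 - <<'E'
from h import *
to(.640,.128,.036)
E
```

```text
tcp [0.641  0.1313 0.0375] tooly ang 9.65 tilt 0.12 w 0.51 f 31.1 F [ 0.6  0.3 -0.5] t 8.45
units [-0.12 -0.06  0.06]
```

>>> play_rows(commands=[[[0,0,0.08],[0,0,0],1],[[0,0,0],[0,0,0],1],[[0,0,0],[0,0,0],-1],[[0,0,0],[0,0,0],-1],[[0,0,0],[0,0,0],-1]])

```text
clock: 8.95
tcp_pos: [0.6403, 0.1307, 0.0343]
tcp_rot: [0.645, 0.764, 0.0, 0.0]
force: [0.6, -0.2, 1.1]
width: 0.985
finger_force: 0.0
```

>>> play_rows(commands=[[[0,0,0],[0,0,0],-1],[[0,0,-0.5],[0,0,0],-1],[[0,0,-1],[0,0,0],-1],[[0,0,-1],[0,0,0],-1],[[0,0,-1],[0,0,0],-1]])

```text
clock: 9.45
tcp_pos: [0.6404, 0.1307, 0.1235]
tcp_rot: [0.645, 0.764, 0.0, 0.0]
force: [0.8, -0.4, 0.1]
width: 1.0
finger_force: 0.0
```

>>> play_rows(commands=[[[0,0,-1],[0,0,0],-1],[[0,0,-0.5],[0,0,0],-1]])

```text
clock: 9.65
tcp_pos: [0.6417, 0.1308, 0.1626]
tcp_rot: [0.645, 0.764, 0.002, 0.001]
force: [-0.2, 0.3, -0.2]
width: 0.999
finger_force: 0.0
```

```bash
python3 - <<'E'
from h import *
to(.4725,.1635,.16)
E
```

```text
tcp [0.6417 0.1308 0.1626] tooly ang 9.61 tilt 0.25 w 0.999 f 0.0 F [-0.2  0.3 -0.2] t 9.65
units [ 2.42 -6.46  0.08]
```

>>> play_rows(commands=[[[0.4,-1,0],[0,0,0],-1],[[0.4,-1,0],[0,0,0],-1],[[0.4,-1,0],[0,0,0],-1],[[0.4,-1,0],[0,0,0],-1],[[0.4,-1,0],[0,0,0],-1]])

```text
clock: 10.15
tcp_pos: [0.5075, 0.1592, 0.1594]
tcp_rot: [0.645, 0.764, -0.0, -0.0]
force: [0.1, 0.5, 0.6]
width: 1.001
finger_force: 0.0
```

>>> play_rows(commands=[[[0.4,-1,0],[0,0,0],-1],[[0,-0.5,0],[0,0,0],-1],[[0,0,0],[0,0,0],-1],[[0,0,0],[0,0,0],-1]])

```text
clock: 10.55
tcp_pos: [0.471, 0.1628, 0.1596]
tcp_rot: [0.645, 0.764, 0.001, 0.0]
force: [0.1, -0.2, 0.4]
width: 0.999
finger_force: 0.0
```

```bash
python3 - <<'E'
from h import *
to(.4725,.1635,.027)
d=optics.read_camera('side');cv2.imwrite('pics/t2.png',cv2.resize(d['img'][80:260,200:420,::-1],(733,600)))
E
```

```text
tcp [0.471  0.1628 0.1596] tooly ang 9.61 tilt 0.08 w 0.999 f 0.0 F [ 0.1 -0.2  0.4] t 10.55
units [0.02 0.06 5.31]
```

View pics/t2.png

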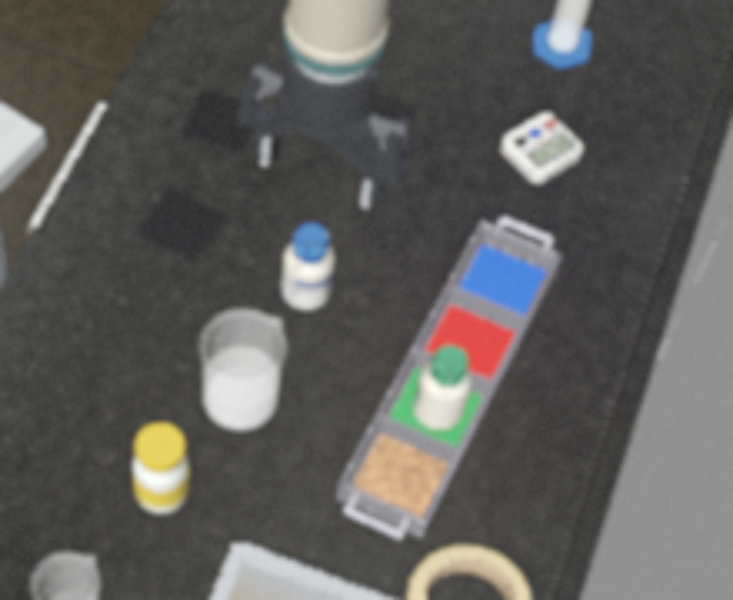

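The green bottle stands well centred on the green pad (440,395), and the gripper straddles the blue bottle (307,265).

>>> play_rows(commands=[[[0,0,1],[0,0,0],-1],[[0,0,1],[0,0,0],-1],[[0,0,1],[0,0,0],-1],[[0,0,1],[0,0,0],-1],[[0,0,1],[0,0,0],-1]])

```text
clock: 11.1
tcp_pos: [0.4716, 0.1626, 0.0331]
tcp_rot: [0.646, 0.764, 0.001, 0.0]
force: [-0.1, -0.2, -0.6]
width: 1.002
finger_force: 0.0
```

>>> play_rows(commands=[[[0,0,0.3],[0,0,0],-1],[[0,0,0],[0,0,0],-1],[[0,0,0],[0,0,0],1],[[0,0,0],[0,0,0],1],[[0,0,0],[0,0,0],1]])

```text
clock: 11.6
tcp_pos: [0.4708, 0.163, 0.0278]
tcp_rot: [0.645, 0.764, 0.001, 0.0]
force: [0.4, -0.6, 15.6]
width: 0.515
finger_force: 16.1
```

>>> play_rows(commands=[[[0,0,0],[0,0,0],1],[[0,0,0],[0,0,0],1],[[0,0,0],[0,0,0],1]])

```text
clock: 11.9
tcp_pos: [0.4708, 0.163, 0.028]
tcp_rot: [0.645, 0.764, 0.001, 0.0]
force: [-1.0, 0.3, 4.1]
width: 0.512
finger_force: 30.2
```

>>> play_rows(commands=[[[0,0,-1],[0,0,0],1],[[0,0,-1],[0,0,0],1],[[0,0,-1],[0,0,0],1],[[0,0,-1],[0,0,0],1],[[0,0,-1],[0,0,0],1]])

```text
clock: 12.4
tcp_pos: [0.4699, 0.1628, 0.1535]
tcp_rot: [0.645, 0.764, 0.0, 0.0]
force: [-0.9, 0.4, -1.5]
width: 0.507
finger_force: 31.2
```

```bash
python3 - <<'E'
from h import *
to(.614,.282,.15)
E
```

```text
tcp [0.4699 0.1628 0.1535] tooly ang 9.63 tilt 0.05 w 0.507 f 31.2 F [-0.9  0.4 -1.5] t 12.4
units [3.74 6.48 0.14]
```

>>> play_rows(commands=[[[0.6,1,0],[0,0,0],1],[[0.6,1,0],[0,0,0],1],[[0.6,1,0],[0,0,0],1],[[0.6,1,0],[0,0,0],1],[[0.6,1,0],[0,0,0],1]])

```text
clock: 12.9
tcp_pos: [0.5814, 0.2585, 0.1525]
tcp_rot: [0.645, 0.764, 0.0, 0.0]
force: [0.2, 0.3, -2.1]
width: 0.512
finger_force: 31.2
```

>>> play_rows(commands=[[[0.6,1,0],[0,0,0],1],[[0.1,0.5,0],[0,0,0],1],[[0,0,0],[0,0,0],1],[[0,0,0],[0,0,0],1]])

```text
clock: 13.3
tcp_pos: [0.614, 0.2804, 0.1517]
tcp_rot: [0.645, 0.764, -0.001, -0.0]
force: [-0.8, 0.7, -1.9]
width: 0.512
finger_force: 31.2
```

```bash
python3 - <<'E'
from h import *
to(.614,.282,.036)
E
```

```text
tcp [0.614  0.2804 0.1517] tooly ang 9.6 tilt 0.08 w 0.512 f 31.2 F [-0.8  0.7 -1.9] t 13.3
units [0.07 0.02 4.63]
```

>>> play_rows(commands=[[[0.1,0,1],[0,0,0],1],[[0,0,1],[0,0,0],1],[[0,0,1],[0,0,0],1],[[0,0,1],[0,0,0],1],[[0,0,0.4],[0,0,0],1]])

```text
clock: 13.8
tcp_pos: [0.6118, 0.2821, 0.0397]
tcp_rot: [0.646, 0.764, -0.002, -0.001]
force: [-1.1, 0.1, -0.4]
width: 0.509
finger_force: 31.2
```

>>> play_rows(commands=[[[0,0,0.2],[0,0,0],1],[[0,0,0.05],[0,0,0],1],[[0,0,0],[0,0,0],1],[[0,0,0],[0,0,0],-1],[[0,0,0],[0,0,0],-1]])

```text
clock: 14.3
tcp_pos: [0.6151, 0.2838, 0.0365]
tcp_rot: [0.645, 0.764, 0.001, 0.0]
force: [-0.7, -0.5, 0.1]
width: 0.83
finger_force: 0.0
```

>>> play_rows(commands=[[[0,0,0],[0,0,0],-1],[[0,0,0],[0,0,0],-1],[[0,0,-0.5],[0,0,0],-1],[[0,0,-1],[0,0,0],-1],[[0,0,-1],[0,0,0],-1]])

```text
clock: 14.8
tcp_pos: [0.6143, 0.2834, 0.0992]
tcp_rot: [0.645, 0.764, -0.0, -0.0]
force: [0.8, 0.4, 0.4]
width: 0.999
finger_force: 0.0
```

>>> play_rows(commands=[[[0,0,-1],[0,0,0],-1],[[0,0,-1],[0,0,0],-1],[[0,0,-0.6],[0,0,0],-1],[[0,0,0],[0,0,0],-1]])

```text
clock: 15.2
tcp_pos: [0.616, 0.2841, 0.1661]
tcp_rot: [0.645, 0.764, 0.002, 0.001]
force: [0.4, 0.2, -0.7]
width: 1.002
finger_force: 0.0
```

```bash
python3 - <<'E'
from h import *
to(.509,-.326,.20)
E
```

```text
tcp [0.616  0.2841 0.1661] tooly ang 9.62 tilt 0.3 w 1.002 f 0.0 F [ 0.4  0.2 -0.7] t 15.2
units [-23.34  -8.29  -1.43]
```

>>> play_rows(commands=[[[-1,-0.8,0],[0,0,0],-1],[[-1,-0.8,0],[0,0,0],-1],[[-1,-0.8,0],[0,0,0],-1],[[-1,-0.8,0],[0,0,0],-1],[[-1,-0.8,0],[0,0,0],-1]])

```text
clock: 15.7
tcp_pos: [0.5351, 0.1423, 0.1619]
tcp_rot: [0.645, 0.764, -0.001, -0.001]
force: [0.8, -0.2, -0.1]
width: 1.0
finger_force: 0.0
```

>>> play_rows(commands=[[[-1,-0.8,0],[0,0,0],-1],[[-1,-0.8,0],[0,0,0],-1],[[-1,-0.8,0],[0,0,0],-1],[[-1,-0.8,0],[0,0,0],-1],[[-1,-0.4,0],[0,0,0],-1]])

```text
clock: 16.2
tcp_pos: [0.466, 0.0042, 0.1621]
tcp_rot: [0.645, 0.764, -0.001, -0.001]
force: [-0.2, -0.4, 0.6]
width: 0.999
finger_force: 0.0
```

>>> play_rows(commands=[[[-1,0,0],[0,0,0],-1],[[-1,0,0],[0,0,0],-1],[[-1,0,0],[0,0,0],-1],[[-1,0,0],[0,0,0],-1],[[-1,0,0],[0,0,0],-1]])

```text
clock: 16.7
tcp_pos: [0.489, -0.1187, 0.1621]
tcp_rot: [0.645, 0.764, -0.001, -0.001]
force: [0.0, -0.5, -0.7]
width: 0.998
finger_force: 0.0
```

```bash
python3 - <<'E'
from h import *
to(.507,-.224,.16)
print(arm.get_obs()['joints'].round(2))
d=optics.read_camera('side');cv2.imwrite('pics/t3.png',cv2.resize(d['img'][:,:,::-1],(800,600)))
E
```

```text
tcp [ 0.489  -0.1187  0.1621] tooly ang 9.62 tilt 0.12 w 0.998 f 0.0 F [ 0.  -0.5 -0.7] t 16.7
units [-4.27  0.01  0.08]
[ 0.04  0.53  0.21  2.   -0.18  0.63  0.54]
```

View pics/t3.png

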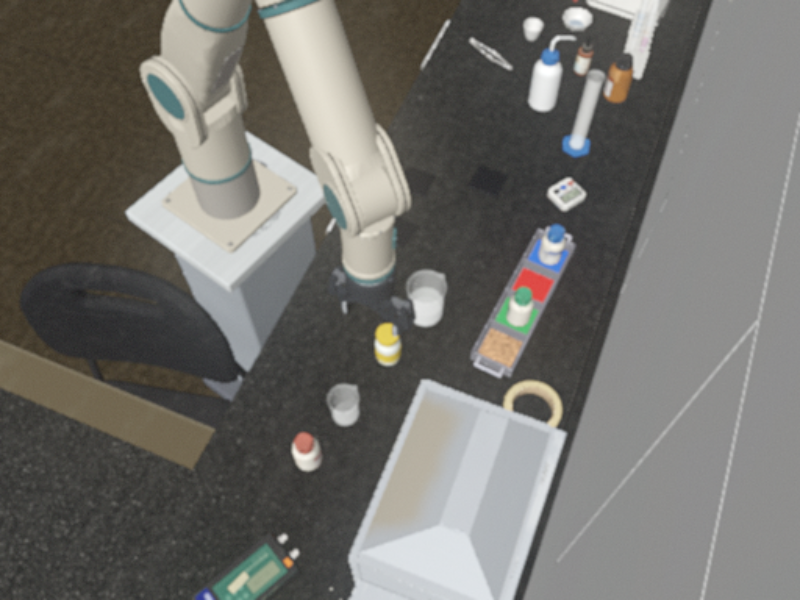

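Blue stands on the blue pad (553,247) and green on the green pad. The arm is clear of the bath. Next is the small beaker at (343,403).

>>> play_rows(commands=[[[-1,0,0],[0,0,0],-1],[[-1,0,0],[0,0,0],-1],[[-1,0,0],[0,0,0],-1],[[-1,0,0],[0,0,0],-1],[[-0.3,0,0],[0,0,0],-1]])

```text
clock: 17.25
tcp_pos: [0.507, -0.2267, 0.1622]
tcp_rot: [0.647, 0.763, -0.001, 0.0]
force: [-0.0, 0.6, 1.0]
width: 0.995
finger_force: 0.0
```

>>> play_rows(commands=[[[0,0,0],[0,0,0],-1],[[0,0,1],[0,0,0],-1],[[0,0,1],[0,0,0],-1]])

```text
clock: 17.55
tcp_pos: [0.5081, -0.2217, 0.1127]
tcp_rot: [0.645, 0.765, 0.001, -0.0]
force: [-0.1, -0.3, 0.2]
width: 0.999
finger_force: 0.0
```

```bash
python3 - <<'E'
from h import *
to(.507,-.224,.023)
d=optics.read_camera('wrist');cv2.imwrite('pics/t4.png',d['img'][:,:,::-1])
E
```

```text
tcp [ 0.5081 -0.2217  0.1127] tooly ang 9.73 tilt 0.08 w 0.999 f 0.0 F [-0.1 -0.3  0.2] t 17.55
units [-0.09 -0.06  3.59]
```

View pics/t4.png

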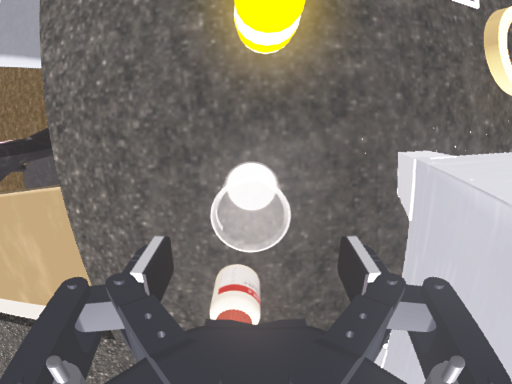

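The wrist view shows the beaker (250,207) centred between the fingers. The red bottle is behind at (237,300), and the bath stays off to the right.

>>> play_rows(commands=[[[-0.1,-0.05,1],[0,0,0],-1],[[0,0,1],[0,0,0],-1],[[0,0,1],[0,0,0],-1],[[0,0,0.55],[0,0,0],-1],[[0,0,0],[0,0,0],-1]], newtons=25)

```text
clock: 18.1
tcp_pos: [0.5057, -0.2248, 0.0229]
tcp_rot: [0.645, 0.764, -0.0, -0.002]
force: [-0.2, 0.2, 0.3]
width: 1.002
finger_force: 0.0
```

>>> play_rows(commands=[[[0,0,0],[0,0,0],1],[[0,0,0],[0,0,0],1],[[0,0,0],[0,0,0],1],[[0,0,0],[0,0,0],1],[[0,0,0],[0,0,0],1]])

```text
clock: 18.6
tcp_pos: [0.5074, -0.2269, 0.0255]
tcp_rot: [0.645, 0.764, 0.0, 0.001]
force: [-0.7, -0.1, 7.1]
width: 0.576
finger_force: 23.7
```

```bash
python3 - <<'E'
from h import *
to(.507,-.224,.023)
E
```

```text
tcp [ 0.5074 -0.2269  0.0255] tooly ang 9.6 tilt 0.09 w 0.576 f 23.7 F [-0.7 -0.1  7.1] t 18.6
units [0.12 0.01 0.1 ]
```

>>> play_rows(commands=[[[0,0,-1],[0,0,0],1],[[0,0,-1],[0,0,0],1],[[0,0,-1],[0,0,0],1],[[0,0,-1],[0,0,0],1],[[0,0,-1],[0,0,0],1]])

```text
clock: 19.1
tcp_pos: [0.5068, -0.2265, 0.1507]
tcp_rot: [0.645, 0.764, 0.0, 0.0]
force: [0.2, -0.2, -1.4]
width: 0.576
finger_force: 25.3
```

```bash
python3 - <<'E'
from h import *
to(.6525,.048,.165)
E
```

```text
tcp [ 0.5068 -0.2265  0.1507] tooly ang 9.61 tilt 0.03 w 0.576 f 25.3 F [ 0.2 -0.2 -1.4] t 19.1
units [ 9.85  7.58 -0.57]
```

>>> play_rows(commands=[[[1,0,-0.3],[0,0,0],1],[[1,0,-0.3],[0,0,0],1],[[1,0,0],[0,0,0],1],[[1,0,0],[0,0,0],1],[[1,0.4,0],[0,0,0],1]])

```text
clock: 19.6
tcp_pos: [0.4945, -0.101, 0.1647]
tcp_rot: [0.646, 0.763, -0.0, -0.0]
force: [0.1, -0.2, -1.2]
width: 0.576
finger_force: 25.3
```

>>> play_rows(commands=[[[1,0.8,0],[0,0,0],1],[[1,0.9,0],[0,0,0],1],[[1,0.9,0],[0,0,0],1],[[1,0.9,0],[0,0,0],1],[[0.8,0.9,0],[0,0,0],1]])

```text
clock: 20.1
tcp_pos: [0.5847, 0.0372, 0.1646]
tcp_rot: [0.645, 0.764, 0.0, -0.0]
force: [0.4, 0.2, -1.5]
width: 0.573
finger_force: 25.3
```

>>> play_rows(commands=[[[0,0.9,0],[0,0,0],1],[[0,0.9,0],[0,0,0],1],[[0,0.9,0],[0,0,0],1],[[0,0,0],[0,0,0],1],[[0,0,0],[0,0,0],1]])

```text
clock: 20.6
tcp_pos: [0.6503, 0.0463, 0.164]
tcp_rot: [0.645, 0.764, -0.0, -0.0]
force: [-0.7, 0.5, 0.0]
width: 0.575
finger_force: 25.3
```

```bash
python3 - <<'E'
from h import *
to(.6525,.048,.0345)
E
```

```text
tcp [0.6503 0.0463 0.164 ] tooly ang 9.62 tilt 0.05 w 0.575 f 25.3 F [-0.7  0.5  0. ] t 20.6
units [0.05 0.1  5.18]
```

>>> play_rows(commands=[[[0.05,0.1,1],[0,0,0],1],[[0,0,1],[0,0,0],1],[[0,0,1],[0,0,0],1],[[0,0,1],[0,0,0],1],[[0,0,0.7],[0,0,0],1]])

```text
clock: 21.1
tcp_pos: [0.651, 0.0476, 0.0454]
tcp_rot: [0.646, 0.764, -0.001, -0.001]
force: [-0.4, -0.5, -1.0]
width: 0.576
finger_force: 25.3
```

>>> play_rows(commands=[[[0,0,0.3],[0,0,0],1],[[0,0,0.1],[0,0,0],1],[[0,0,0],[0,0,0],1]])

```text
clock: 21.4
tcp_pos: [0.6531, 0.0478, 0.0374]
tcp_rot: [0.645, 0.764, 0.0, 0.0]
force: [0.3, -0.3, -0.2]
width: 0.575
finger_force: 25.3
```

```bash
python3 - <<'E'
from h import *
to(.6525,.048,.0335)
E
```

```text
tcp [0.6531 0.0478 0.0374] tooly ang 9.61 tilt 0.02 w 0.575 f 25.3 F [ 0.3 -0.3 -0.2] t 21.4
units [ 0.01 -0.02  0.15]
```

>>> play_rows(commands=[[[0,0,0.1],[0,0,0],1],[[0,0,0.05],[0,0,0],1],[[0,0,0],[0,0,0],1],[[0,0,0],[0,0,0],-1],[[0,0,0],[0,0,0],-1]])

```text
clock: 21.9
tcp_pos: [0.6532, 0.048, 0.0333]
tcp_rot: [0.645, 0.764, 0.0, 0.0]
force: [0.8, 0.3, -0.0]
width: 0.893
finger_force: 0.0
```

>>> play_rows(commands=[[[0,0,0],[0,0,0],-1],[[0,0,0],[0,0,0],-1],[[0,0,-0.5],[0,0,0],-1],[[0,0,-1],[0,0,0],-1],[[0,0,-1],[0,0,0],-1]])

```text
clock: 22.4
tcp_pos: [0.6529, 0.0479, 0.0967]
tcp_rot: [0.645, 0.764, -0.0, -0.0]
force: [0.5, -0.0, 0.7]
width: 0.995
finger_force: 0.0
```

>>> play_rows(commands=[[[0,0,-1],[0,0,0],-1],[[0,0,-1],[0,0,0],-1],[[0,0,-0.5],[0,0,0],-1],[[0,-1,0],[0,0,0],-1],[[0,-1,0],[0,0,0],-1]])

```text
clock: 22.9
tcp_pos: [0.6035, 0.0396, 0.1586]
tcp_rot: [0.645, 0.764, 0.0, 0.0]
force: [-0.1, -0.4, 0.8]
width: 1.002
finger_force: 0.0
```

```bash
python3 - <<'E'
from h import *
to(.509,-.326,.16)
E
```

```text
tcp [0.6035 0.0396 0.1586] tooly ang 9.64 tilt 0.07 w 1.002 f 0.0 F [-0.1 -0.4  0.8] t 22.9
units [-13.78  -6.18  -0.06]
```

>>> play_rows(commands=[[[-0.5,-1,-0.1],[0,0,0],-1],[[-1,-1,-0.1],[0,0,0],-1],[[-1,-1,-0.1],[0,0,0],-1],[[-1,-1,0],[0,0,0],-1],[[-1,-1,0],[0,0,0],-1]])

```text
clock: 23.4
tcp_pos: [0.4984, -0.0932, 0.1658]
tcp_rot: [0.645, 0.764, 0.0, 0.0]
force: [0.1, -0.3, 0.1]
width: 0.999
finger_force: 0.0
```

>>> play_rows(commands=[[[-1,-1,0],[0,0,0],-1],[[-1,-0.2,0],[0,0,0],-1],[[-1,0,0],[0,0,0],-1],[[-1,0,0],[0,0,0],-1],[[-1,0,0],[0,0,0],-1]])

```text
clock: 23.9
tcp_pos: [0.4906, -0.2215, 0.1657]
tcp_rot: [0.645, 0.764, 0.0, -0.0]
force: [0.7, 0.4, 0.3]
width: 0.999
finger_force: 0.0
```

>>> play_rows(commands=[[[-1,0,0],[0,0,0],-1],[[-1,0,0],[0,0,0],-1],[[-1,0,0],[0,0,0],-1],[[-1,0,0],[0,0,0],-1],[[0,0,0],[0,0,0],-1]])

```text
clock: 24.4
tcp_pos: [0.5068, -0.3237, 0.1658]
tcp_rot: [0.647, 0.762, -0.001, 0.001]
force: [0.4, 0.2, 0.2]
width: 1.0
finger_force: 0.0
```

```bash
python3 - <<'E'
from h import *
to(.509,-.326,.027);print(arm.get_obs()['joints'].round(2))
d=optics.read_camera('side');cv2.imwrite('pics/t5.png',cv2.resize(d['img'][:,:,::-1],(800,600)))
E
```

```text
tcp [ 0.5068 -0.3237  0.1658] tooly ang 9.35 tilt 0.21 w 1.0 f 0.0 F [0.4 0.2 0.2] t 24.4
units [-0.09  0.07  5.55]
[ 0.39  0.64  0.21  1.73 -0.17  0.78  0.84]
```

View pics/t5.png

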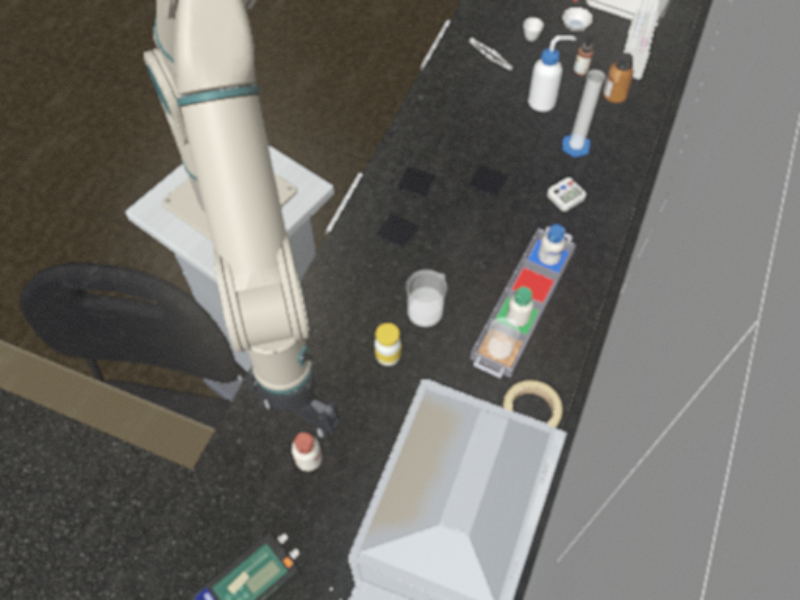

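The beaker is on the cork pad (500,343), and the gripper is above the red bottle (307,452).

>>> play_rows(commands=[[[-0.1,0.05,1],[0,0,0],-1],[[0,0,1],[0,0,0],-1],[[0,0,1],[0,0,0],-1],[[0,0,1],[0,0,0],-1],[[0,0,1],[0,0,0],-1]], newtons=30)

```text
clock: 24.95
tcp_pos: [0.509, -0.3194, 0.0397]
tcp_rot: [0.645, 0.764, 0.0, -0.001]
force: [-0.1, 0.9, -0.3]
width: 1.0
finger_force: 0.0
```

>>> play_rows(commands=[[[0,0,0.55],[0,0,0],-1],[[0,0,0],[0,0,0],-1],[[0,0,0],[0,0,0],1],[[0,0,0],[0,0,0],1],[[0,0,0],[0,0,0],1]])

```text
clock: 25.45
tcp_pos: [0.5095, -0.3217, 0.028]
tcp_rot: [0.645, 0.764, 0.0, 0.001]
force: [-0.6, 0.3, 5.8]
width: 0.513
finger_force: 8.2
```

>>> play_rows(commands=[[[0,0,0],[0,0,0],1],[[0,0,0],[0,0,0],1],[[0,0,0],[0,0,0],1]])

```text
clock: 25.75
tcp_pos: [0.5096, -0.3218, 0.0282]
tcp_rot: [0.645, 0.764, 0.0, 0.001]
force: [-1.5, -0.0, 5.8]
width: 0.509
finger_force: 30.2
```

>>> play_rows(commands=[[[0,0,-1],[0,0,0],1],[[0,0,-1],[0,0,0],1],[[0,0,-1],[0,0,0],1],[[0,0,-1],[0,0,0],1],[[0,0,-1],[0,0,0],1]])

```text
clock: 26.25
tcp_pos: [0.5088, -0.3211, 0.153]
tcp_rot: [0.645, 0.764, 0.0, -0.0]
force: [0.5, -0.1, -0.6]
width: 0.508
finger_force: 31.4
```

```bash
python3 - <<'E'
from h import *
to(.627,.205,.17)
E
```

```text
tcp [ 0.5088 -0.3211  0.153 ] tooly ang 9.61 tilt 0.01 w 0.508 f 31.4 F [ 0.5 -0.1 -0.6] t 26.25
units [19.96  8.18 -0.68]
```

>>> play_rows(commands=[[[1,0,-0.4],[0,0,0],1],[[1,0,-0.3],[0,0,0],1],[[1,0,0],[0,0,0],1],[[1,0,0],[0,0,0],1],[[1,0,0],[0,0,0],1]])

```text
clock: 26.75
tcp_pos: [0.4879, -0.197, 0.1697]
tcp_rot: [0.645, 0.764, 0.0, 0.0]
force: [0.0, 0.0, -1.1]
width: 0.508
finger_force: 31.4
```

>>> play_rows(commands=[[[1,0,0],[0,0,0],1],[[1,0.1,0],[0,0,0],1],[[1,0.1,0],[0,0,0],1],[[1,0.2,0],[0,0,0],1],[[1,0.4,0],[0,0,0],1]])

```text
clock: 27.25
tcp_pos: [0.4862, -0.0706, 0.1696]
tcp_rot: [0.646, 0.764, -0.0, -0.0]
force: [-0.3, -0.9, -1.3]
width: 0.509
finger_force: 31.4
```

>>> play_rows(commands=[[[1,0.7,0],[0,0,0],1],[[1,0.7,0],[0,0,0],1],[[1,0.7,0],[0,0,0],1],[[1,0.7,0],[0,0,0],1],[[1,0.7,0],[0,0,0],1]])

```text
clock: 27.75
tcp_pos: [0.5526, 0.0677, 0.1696]
tcp_rot: [0.645, 0.764, 0.0, 0.0]
force: [1.1, -0.3, -1.4]
width: 0.508
finger_force: 31.4
```

>>> play_rows(commands=[[[1,0.7,0],[0,0,0],1],[[1,0.7,0],[0,0,0],1],[[1,0.7,0],[0,0,0],1],[[1,0.7,0],[0,0,0],1],[[1,0.7,0],[0,0,0],1]])

```text
clock: 28.25
tcp_pos: [0.6179, 0.2055, 0.1695]
tcp_rot: [0.645, 0.764, 0.0, -0.0]
force: [0.5, -0.1, -0.5]
width: 0.511
finger_force: 31.4
```

>>> play_rows(commands=[[[0,0.3,0],[0,0,0],1],[[0,0,0],[0,0,0],1],[[0,0,0],[0,0,0],1]])

```text
clock: 28.55
tcp_pos: [0.6247, 0.2038, 0.1692]
tcp_rot: [0.646, 0.763, -0.001, 0.0]
force: [-0.2, -0.1, -2.0]
width: 0.507
finger_force: 31.4
```

```bash
python3 - <<'E'
from h import *
to(.6265,.209,.036)
E
```

```text
tcp [0.6247 0.2038 0.1692] tooly ang 9.53 tilt 0.09 w 0.507 f 31.4 F [-0.2 -0.1 -2. ] t 28.55
units [0.2  0.11 5.33]
```

>>> play_rows(commands=[[[0.2,0.1,1],[0,0,0],1],[[0,0,1],[0,0,0],1],[[0,0,1],[0,0,0],1],[[0,0,1],[0,0,0],1],[[0,0,0.9],[0,0,0],1]])

```text
clock: 29.05
tcp_pos: [0.626, 0.2088, 0.046]
tcp_rot: [0.646, 0.763, -0.001, -0.0]
force: [0.3, 0.9, -0.9]
width: 0.508
finger_force: 31.4
```

>>> play_rows(commands=[[[0,0,0.3],[0,0,0],1],[[0,0,0.1],[0,0,0],1],[[0,0,0],[0,0,0],1]])

```text
clock: 29.35
tcp_pos: [0.6273, 0.2103, 0.0376]
tcp_rot: [0.646, 0.764, 0.0, 0.0]
force: [0.2, 0.2, -0.5]
width: 0.509
finger_force: 31.4
```

```bash
python3 - <<'E'
from h import *
to(.6265,.209,.036)
E
```

```text
tcp [0.6273 0.2103 0.0376] tooly ang 9.57 tilt 0.06 w 0.509 f 31.4 F [ 0.2  0.2 -0.5] t 29.35
units [-0.05 -0.04  0.06]
```

>>> play_rows(commands=[[[-0.05,0,0.05],[0,0,0],1],[[0,0,0],[0,0,0],1],[[0,0,0],[0,0,0],-1],[[0,0,0],[0,0,0],-1],[[0,0,0],[0,0,0],-1]])

```text
clock: 29.85
tcp_pos: [0.6272, 0.2097, 0.0359]
tcp_rot: [0.645, 0.764, 0.0, 0.0]
force: [-0.6, -0.3, 0.4]
width: 0.983
finger_force: 0.0
```

>>> play_rows(commands=[[[0,0,0],[0,0,0],-1],[[0,0,-0.5],[0,0,0],-1],[[0,0,-1],[0,0,0],-1],[[0,0,-1],[0,0,0],-1],[[0,0,-1],[0,0,0],-1]])

```text
clock: 30.35
tcp_pos: [0.6271, 0.2096, 0.1249]
tcp_rot: [0.645, 0.764, 0.0, 0.0]
force: [0.9, 0.3, -0.1]
width: 1.001
finger_force: 0.0
```

>>> play_rows(commands=[[[0,0,-1],[0,0,0],-1],[[0,0,-1],[0,0,0],-1],[[0,0,-1],[0,0,0],-1],[[1,-1,0],[0,0,0],-1],[[1,-1,0],[0,0,0],-1]])

```text
clock: 30.85
tcp_pos: [0.57, 0.2501, 0.2001]
tcp_rot: [0.646, 0.763, 0.002, 0.001]
force: [-1.1, 1.7, -0.7]
width: 0.997
finger_force: 0.0
```

>>> play_rows(commands=[[[1,-1,0],[0,0,0],-1],[[1,-1,0],[0,0,0],-1],[[1,0,0],[0,0,0],-1],[[1,0,0],[0,0,0],-1],[[1,0,0],[0,0,0],-1]])

```text
clock: 31.35
tcp_pos: [0.4988, 0.3665, 0.1993]
tcp_rot: [0.645, 0.764, 0.001, 0.0]
force: [-0.1, -0.4, 0.4]
width: 1.002
finger_force: 0.0
```

>>> play_rows(commands=[[[1,0,0],[0,0,0],-1],[[1,0,0],[0,0,0],-1],[[1,0,0],[0,0,0],-1],[[1,0,0],[0,0,0],-1],[[0,0,0],[0,0,0],-1]])

```text
clock: 31.85
tcp_pos: [0.4801, 0.469, 0.1986]
tcp_rot: [0.643, 0.766, 0.001, -0.001]
force: [0.2, -0.5, 0.5]
width: 0.996
finger_force: 0.0
```

```bash
python3 - <<'E'
from h import *
to(0,0,0)
pads=dict(red=(.627,.205),green=(.640,.128),blue=(.614,.282),cork=(.653,.051),yellow=(.4935,-.0853),large=(.4935,.0335))
for n in('top','side'):
    d=optics.read_camera(n);C=cloud(d)
    for k,(x,y) in pads.items():
        lo=.088 if k in('red','green','blue') else .068 if k=='cork' else .084
        m=(np.hypot(C[...,0]-x,C[...,1]-y)<.045)&(C[...,2]>lo)&(C[...,2]<.11)
        Q=C[m]
        if len(Q):print(n,k,len(Q),((Q.max(0)+Q.min(0))/2-[x,y,0]).round(4),'zmax',np.percentile(Q[:,2],95).round(4))
    s=(slice(90,220),slice(130,330)) if n=='top' else (slice(120,260),slice(220,400))
    cv2.imwrite(f'pics/f{n}.png',cv2.resize(d['img'][s][:,:,::-1],None,fx=3.9,fy=3.9))
E
```

```text
tcp [0.4801 0.469  0.1986] tooly ang 9.95 tilt 0.22 w 0.996 f 0.0 F [ 0.2 -0.5  0.5] t 31.85
units [-15.19 -22.16   7.89]
top red 78 [0.0027 0.0001 0.0947] zmax 0.0988
top green 76 [0.0041 0.001  0.0947] zmax 0.0996
top blue 76 [0.0019 0.0028 0.0955] zmax 0.0993
top cork 74 [0.0018 0.0025 0.0756] zmax 0.0804
top yellow 121 [0.0007 0.0001 0.0885] zmax 0.0916
top large 103 [ 0.001  -0.0002  0.0921] zmax 0.0977
side red 90 [ 0.0011 -0.0002  0.0956] zmax 0.1016
side green 89 [0.0017 0.0006 0.0957] zmax 0.1014
side blue 86 [0.0009 0.0029 0.0969] zmax 0.1015
side cork 104 [-0.0011  0.0024  0.0765] zmax 0.0829
side yellow 151 [-0.0008  0.      0.0901] zmax 0.0931
side large 138 [-0.0022  0.0011  0.092 ] zmax 0.0978
```

View pics/ftop.png

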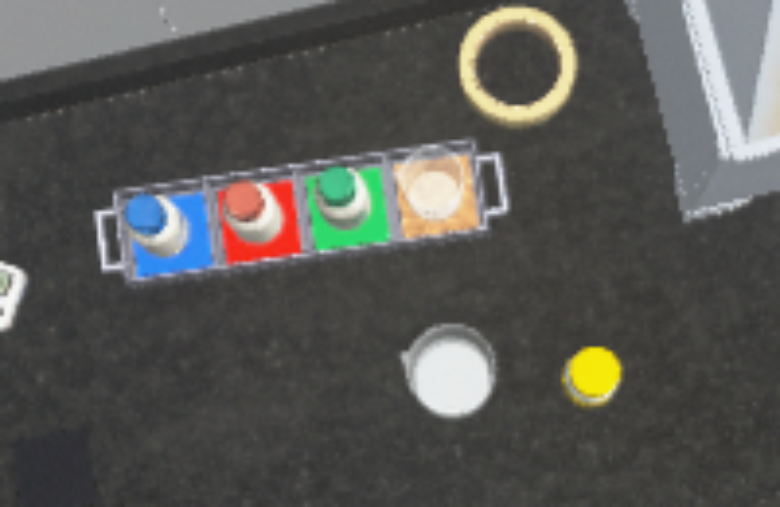

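View pics/fside.png

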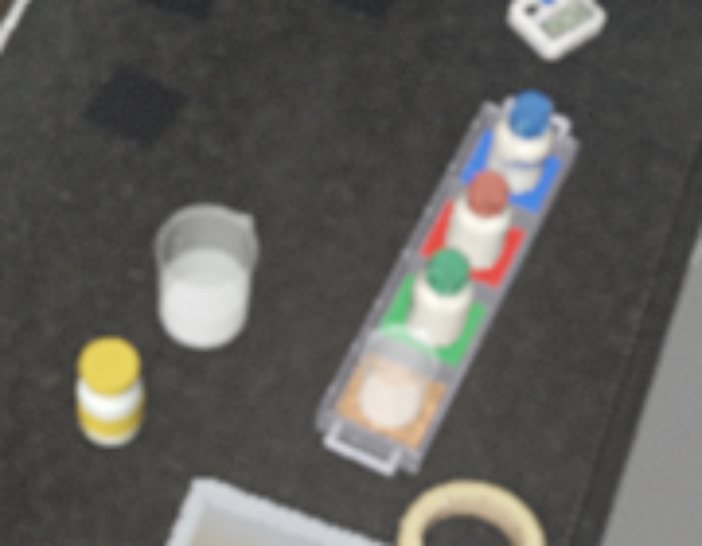

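All four stand upright within about 4 mm of their pad centres: in the top crop, blue (165,230), red (250,215), green (342,200) and the beaker (437,190). The yellow bottle (593,375) and large beaker (450,370) have not moved.

```bash
python3 -c "
from cell import order
print(order.sign_off())"
```

```text
the job is handed in; nothing more can be done
None
```

I packed the red, green and blue bottles and the small beaker upright on their matching pads, each within about 5 mm of centre by camera. The yellow bottle and large beaker were left where they stood. I handed the job in at about 32 s of robot time; sign-off returned no verdict.

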